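Swipe the bent touch track on the heater console

ROBOT

A 7-joint arm with a two-finger parallel gripper is mounted at the origin on a cart in front of the work surface, level with it; the furniture and walls round the work are solid. World frame = base frame: x ahead of the robot, y to its left, z up, the work surface at z = 0. Lengths are in m, angles in rad, forces in N, time in s.
With the tool pointing down it reaches from about 0.4 to 0.85 m from the base axis. Payload 10.4 kg.
Tool frame: the origin (TCP) lies where the fingers leave the gripper's body, on its centre line; the fingertips stand 73 mm ahead of it and the grasp point (between the pads) lies 54 mm ahead of it; z points along the fingers, y is the line along which they close (so a half turn about z gives the same grasp; the last joint's range is limited). The gripper opens to 85 mm and grips with 20 to 120 N. Pads are 22 mm wide; open, the fingers measure 114 mm over their backs; the gripper's body (76 mm by 85 mm) begins 54 mm behind the grasp point. The pads swing forward as they close: fully open they stand 13 mm farther back than shut.
Start: joints at [-1.235, 0.332, -0.065, 1.46, 0.022, 1.35, -0.088], TCP at [0.219, 0.585, 0.304] pointing down, gripper open.
Joint ranges: [-2.6, 2.6], [-0.5, 2.12], [-1.47, 1.34], [0.16, 2.42], [-1.27, 4.41], [0.06, 2.06], [-2.6, 2.6]. Speed limits (rad/s): [2.22, 2.22, 2.79, 2.79, 3.14, 3.14, 3.14].

INTERFACE

Orientations are given as a unit quaternion [x, y, z, w].
In Python, from workcell import manip, camera gives the robot as it stands. The module is installed in compiled form; this text tells all that it offers.
- The arm moves only by the shell command python3 -m creep 'ROWS' [OPENING] [FORCE]. ROWS is JSON, a list of rows, each a list of 2 entries, a list of its own where there are three numbers: the shift along the tool's x, y, z in mm, then the turn about the tool's z in rad. In form: [[[tx, ty, tz], twist], ...]. A call has 1 to 5 rows; each row is the pose to reach, as a shift and turn from the pose commanded when the call began, along the tool's axes at that moment; what a row does not reach only later rows make up. A row lasts 1/12 s, in which the tool goes at most 41.7 mm and 7.16 degrees, less where a joint would pass 70% of its speed; a pose out of reach is approached as far as the arm can. A call with a gripper value outside its range is refused whole. OPENING is the opening, from 0 (shut) to 1 (fully open), set as the call begins (- or left out, the last holds). The fingers move at their own pace and stop on an object; FORCE is the grip in N (left out, the last holds). Time passes only in rows, so rows that repeat a pose let the fingers close. It gives the time, the measured TCP pose, the force, the opening and the grip force at its end, in the units of the state.
- manip.get_obs(): the state, without advancing time (a new reading comes with each control period).
- camera(name): name is "scene" or "top" or "wrist"; returns a dict with "pixels" (400x640x3 uint8, red, green, blue), "z_map" (400x640 float32, m along the optical axis (not along the pixel's ray), 0 where there is no reading), "fx", "fy", "cx", "cy" (pixels), "distortion" ([k1, k2, p1, p2, k3] as OpenCV has them; the pictures are not rectified), "extrinsics" (4x4, takes a point from world to camera coordinates). Camera axes: x right, y down, z forward; pixel columns grow to the right and rows downward; lengths in m; the calibration is good to about 2 mm. A picture is of the moment at which its call begins.
- manip.hand_in(): hands the job in; it is judged then, once.
The state is a dict: "clock": time; "joint_pos": joint angles; "joint_velocities": joint speeds; "tau": joint torques, N m; "position": TCP position; "ee_rot": TCP orientation; "ft_force": force on the tool from outside, world axes, zero at the start; "torque": the same for the moment, N m; "grip_width": opening from 0.0 (shut) to 1.0 (fully open); "grasp_force": force on a finger pad.
Only numpy, scipy, OpenCV 4.12 (cv2) and the standard library are available. Lean on these libraries where they do the work, as an engineer would, in place of code of your own. Each camera call takes 0.05 s, during which the arm holds its last target. There are 200 camera calls.

TASK

Arm the heater from its touch console: with the gripper closed, touch the raised white track lightly at the end beside the green lamp, slide the fingertips along it round both corners to the end beside the red lamp, then lift off. Press just enough to keep the sprung track slightly down the whole way: never down to its stop, and no letting go or skimming above it between the two ends. Touch neither the grey deck nor the lamps, and leave the dish, vials, dropper bottle and stapler where they stand; nothing is grasped.

Things in the scene. Friction and masses are not known exactly. Their poses are not given: they have to be found in the camera images.
- console: low grey and black touch console fixed to the bench, 170 mm (x) by 310 mm (y), its flat grey deck (deck_plate) 25 mm above the bench; origin: centre of its underside. Along its own axes (x away from the robot, y to the left when not turned) the raised white track runs through (-45,105), (-45,20), (45,-20), (45,-105) mm
- track (a joint): how far the whole white track is pressed down, m: 0 at rest, 0.012 against the stop. It moves straight down on a spring: about 2 N starts it moving, about 6.5 N holds it at the stop; it springs back up when let go. Working range 0.001 to 0.0105
- track_a (a point): centre of the top face of the white track at its left end (console y = +105 mm). The track is a raised ridge 26 mm wide with a flat top 43 mm above the bench, 18 mm above the deck; three straight stretches a-b, b-c, c-d with a thin black line and blue dots on top. The round piece of the track here, 26 mm across, is pad_a. x and y along the console's
- track_b (a point): the same at the first corner from track_a, 85 mm from it (round piece pad_b)
- track_c (a point): the same at the second corner, 98 mm from track_b (pad_c)
- track_d (a point): the same at the track's right end, 85 mm from track_c (pad_d)
- mid_0 (a point): middle of the stretch a-b, on the track's top. Fingertips hovering unpressed within about 12 mm over the track between its ends count as a break in the swipe; keep 40 mm above it until over the start end
- mid_1 (a point): middle of the stretch b-c, on the track's top
- mid_2 (a point): middle of the stretch c-d, on the track's top
- green_lamp: round green lamp on the deck, 25 mm across, 5 mm high, 33 mm beyond one end of the track (either end, it changes): marks the START end. Origin: centre of its underside
- red_lamp: the same in red, at the other end: marks the FINISH end
- dish: empty clear petri dish, 61 mm across, 14 mm high, standing on the console's deck; origin: centre of its underside
- red_vial: white vial with a red cap, 30 mm across, 52 mm high, standing on the console's deck; origin: centre of its underside
- blue_vial: white vial with a blue cap, 30 mm across, 52 mm high, on the bench beside the console (either side); origin: centre of its underside
- dropper: brown dropper bottle with a black top, 30 mm across, 96 mm high, on the bench on the other side of the console; origin: centre of its underside
- stapler: black stapler, 118x34x35 mm, on the bench behind the console; origin: centre of its underside
Things that resemble listed ones, but are neither listed nor needed, are in the scene too. Leave any turquoise look-alike of the dish alone.

How it is judged:
On the way, in this order (a step that is already met when the one before it is completed fails the run):
1. the fingertips touch the end of the track beside the green lamp (((horizontal distance between track_a and green_lamp below 0.06 m and contact force between the fingers and pad_a above 0.2 N) or (not (horizontal distance between track_a and green_lamp below 0.06 m) and contact force between the fingers and pad_d above 0.2 N))), for 0.2 s.
2. still on the track, they reach the first corner (((horizontal distance between track_a and green_lamp below 0.06 m and contact force between the fingers and pad_b above 0.2 N) or (not (horizontal distance between track_a and green_lamp below 0.06 m) and contact force between the fingers and pad_c above 0.2 N))), for 0.15 s.
3. they reach the second corner (((horizontal distance between track_a and green_lamp below 0.06 m and contact force between the fingers and pad_c above 0.2 N) or (not (horizontal distance between track_a and green_lamp below 0.06 m) and contact force between the fingers and pad_b above 0.2 N))), for 0.15 s.
4. they reach the end beside the red lamp (((horizontal distance between track_a and green_lamp below 0.06 m and contact force between the fingers and pad_d above 0.2 N) or (not (horizontal distance between track_a and green_lamp below 0.06 m) and contact force between the fingers and pad_a above 0.2 N))), for 0.2 s.
At the end, for the whole second after the job is handed in: the whole track has been traced from the green-lamp end round both corners to the red-lamp end, it has been let go and has sprung back up (less than 1.5 mm down), and the dish, vials, dropper bottle and stapler stand upright and still within 12 mm of where they were (value of joint track below 0.0015 m and distance of each of dish, red_vial, blue_vial, dropper, stapler from where it was at the start of the episode below 0.012 m and angle between each of dish, red_vial, blue_vial, dropper, stapler's own z axis and vertical below 0.1 rad and linear speed of each of dish, red_vial, blue_vial, dropper, stapler below 0.02 m/s); the robot touches nothing.
It fails at once if a bystander (dish, vial, dropper bottle, stapler) is lifted, carried or shifted by more than 12 mm (distance of any of dish, red_vial, blue_vial, dropper, stapler from where it was at the start of the episode above 0.012 m).
It fails at once if the track is pressed nearly to its stop (more than 10.5 mm down) instead of lightly (value of joint track above 0.0105 m).
It fails at once if the fingers press on the grey deck or on a lamp (contact force between the fingers and deck_plate above 1 N or contact force between the fingers and green_lamp above 1 N or contact force between the fingers and red_lamp above 1 N).
It fails at once if the fingertips leave the track between its ends (close over its middle or its corners while it is not pressed) ((value of joint track below 0.0006 m and distance between the grasp point and mid_0 below 0.032 m) or (value of joint track below 0.0006 m and distance between the grasp point and mid_1 below 0.036 m) or (value of joint track below 0.0006 m and distance between the grasp point and mid_2 below 0.032 m) or (value of joint track below 0.0006 m and distance between the grasp point and track_b below 0.036 m) or (value of joint track below 0.0006 m and distance between the grasp point and track_c below 0.036 m)).
It also fails if it takes over 48 s, if anything falls off the work surface, if the arm or the gripper's body presses on something with over 40 N, if the wrist force passes 120 N, or if a joint passes its speed limit or range.

## Working session

There is one attempt and no reset: what is moved stays moved. The work goes in short steps, Python scripts to look and compute and a shell command to move; the robot and the scene stay as the last step left them, time stands still between calls to the robot, and variables do not carry over. Pictures are saved under pics/ and viewed, at most 10 in all, crops included, and the job is handed in when it is done.

```bash
mkdir -p pics
cat > h.py <<'E'
import numpy as np, cv2
from workcell import manip, camera
def K(c): return np.array([[c['fx'],0,c['cx']],[0,c['fy'],c['cy']],[0,0,1.]])
def ray(c,uv,z):
    p=cv2.undistortPoints(np.array(uv,float).reshape(-1,1,2),K(c),np.array(c['distortion'],float)).reshape(-1,2)
    E=np.array(c['extrinsics']);R=E[:3,:3];o=-R.T@E[:3,3]
    d=np.c_[p,np.ones(len(p))]@R
    return o+d*((z-o[2])/d[:,2])[:,None]
def dep(c,uv):
    p=cv2.undistortPoints(np.array(uv,float).reshape(-1,1,2),K(c),np.array(c['distortion'],float)).reshape(-1,2)
    E=np.array(c['extrinsics']);z=np.array([c['z_map'][int(round(v)),int(round(u))] for u,v in uv])
    return (np.c_[p,np.ones(len(p))]*z[:,None]-E[:3,3])@E[:3,:3]
def save(c,n): cv2.imwrite('pics/'+n,c['pixels'][:,:,::-1])
E
python3 - <<'E'
from h import *
o=manip.get_obs(); print({k:np.round(v,3).tolist() for k,v in o.items()})
for n in('top','scene'):
    c=camera(n); save(c,n+'1.png'); np.save(n+'.npy',c,allow_pickle=True)
E
```

```text
{'clock': 0.0, 'joint_pos': [-1.235, 0.333, -0.065, 1.461, 0.022, 1.35, -0.088], 'joint_velocities': [-0.001, -0.0, -0.002, -0.0, 0.001, -0.001, -0.0], 'tau': [-0.001, -62.544, 0.049, -39.161, 0.016, 0.009, -0.0], 'position': [0.219, 0.585, 0.303], 'ee_rot': [0.178, 0.984, -0.001, -0.0], 'ft_force': [-0.102, 0.131, 0.046], 'torque': [-0.003, -0.007, 0.018], 'grasp_force': 0.0, 'grip_width': 1.0}
```

View pics/top1.png

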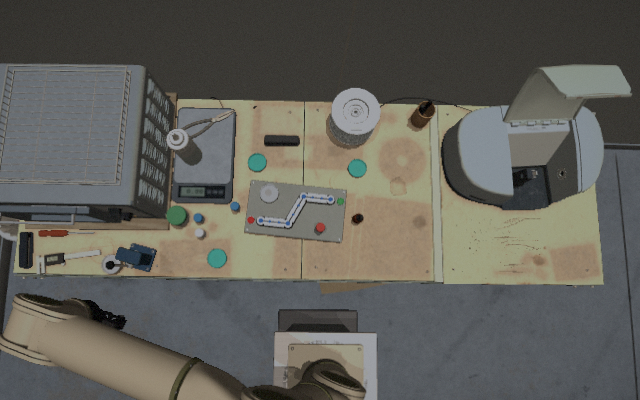

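View pics/scene1.png

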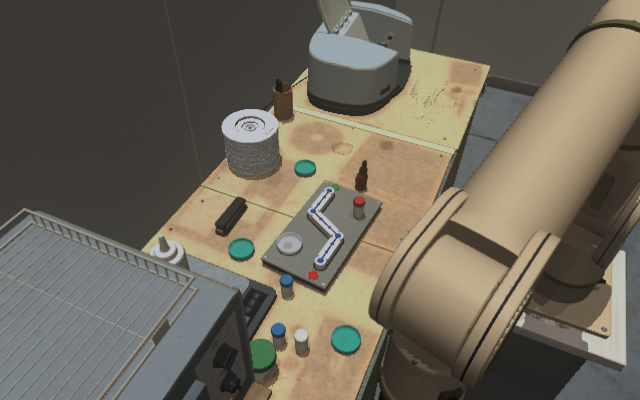

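The top view shows the console at about (297,210). The green lamp (341,201) is at the right end of the track, so the start is track_d. The red lamp is at (251,220), the dish at (269,194), the red vial at (320,228), the dropper at (357,218) and the stapler at (282,141).

Next I measure the blue dots and lamps in both views.

Run:
```python
from h import *
C={n:np.load(n+'.npy',allow_pickle=True).item() for n in('top','scene')}
box={'top':(240,175,352,248),'scene':(258,172,385,292)}
for n,c in C.items():
    x0,y0,x1,y1=box[n]; im=c['pixels'][y0:y1,x0:x1]
    hsv=cv2.cvtColor(im,cv2.COLOR_RGB2HSV)
    for nm,lo,hi in(('blue',(105,100,60),(130,255,255)),('green',(45,100,40),(85,255,255)),('red',(0,150,80),(6,255,255)),('white',(0,0,190),(179,40,255))):
        m=cv2.inRange(hsv,lo,hi); k,_,st,ce=cv2.connectedComponentsWithStats(m)
        for i in range(1,k):
            if st[i,4]<4: continue
            uv=ce[i]+[x0,y0]; z={'blue':.043,'white':.043}.get(nm,.030)
            print(n,nm,st[i,4],uv.round(1),'ray',ray(c,[uv],z)[0].round(4),'depth',dep(c,[uv])[0].round(4))
c=C['top'];x0,y0,x1,y1=box['top']
cv2.imwrite('pics/crop.png',cv2.resize(c['pixels'][y0:y1,x0:x1,::-1],None,fx=7,fy=7,interpolation=cv2.INTER_CUBIC))
```

```text
top blue 10 [303.2 196. ] ray [0.5711 0.078  0.043 ] depth [0.5704 0.078  0.047 ]
top blue 11 [330. 199.] ray [ 0.5631 -0.0068  0.043 ] depth [ 0.563  -0.0068  0.0437]
top blue 4 [298.  204.8] ray [0.5428 0.0938 0.043 ] depth [0.5424 0.0938 0.0455]
top blue 11 [260.4 220.1] ray [0.4921 0.2104 0.043 ] depth [0.4919 0.2103 0.0445]
top blue 12 [287.5 223. ] ray [0.4845 0.1254 0.043 ] depth [0.4844 0.1254 0.0442]
top green 33 [340.1 200.8] ray [ 0.5599 -0.0399  0.03  ] depth [ 0.5598 -0.0398  0.0306]
top red 32 [250.5 219.5] ray [0.495  0.2427 0.03  ] depth [0.4944 0.2422 0.0345]
top red 57 [319.8 227.1] ray [0.475  0.0238 0.03  ] depth [0.4701 0.0256 0.0765]
scene blue 13 [329. 190.] ray [ 0.5602 -0.0075  0.043 ] depth [ 0.56   -0.007   0.0435]
scene blue 4 [318.5 203.5] ray [0.5648 0.0485 0.043 ] depth [0.5646 0.0491 0.0436]
scene blue 16 [312.8 210.6] ray [0.5676 0.0771 0.043 ] depth [0.5667 0.0791 0.0454]
scene blue 4 [320.5 218.5] ray [0.5396 0.0931 0.043 ] depth [0.5385 0.096  0.0463]
scene blue 5 [328.8 226.6] ray [0.511  0.1088 0.043 ] depth [0.5111 0.1087 0.0429]
scene blue 18 [
[... 568 characters left out ...]
.0379  0.031 ]
scene red 72 [359.  200.2] ray [ 0.4808 -0.0183  0.03  ] depth [0.4675 0.0275 0.0771]
scene red 62 [312.7 274.7] ray [0.4913 0.2443 0.03  ] depth [0.4906 0.2459 0.0324]
scene white 65 [318.9 198.3] ray [0.5714 0.0314 0.043 ] depth [0.5719 0.0302 0.0417]
scene white 9 [332.  189.8] ray [ 0.5536 -0.0115  0.043 ] depth [ 0.5537 -0.0118  0.0426]
scene white 150 [326.  214.2] ray [0.5334 0.0743 0.043 ] depth [0.5401 0.0573 0.0237]
scene white 11 [309.4 210.3] ray [0.5757 0.0795 0.043 ] depth [0.5763 0.0781 0.0414]
scene white 266 [326.1 242.1] ray [0.4978 0.1559 0.043 ] depth [0.4973 0.1571 0.0445]
scene white 10 [341.1 235.1] ray [0.4743 0.1212 0.043 ] depth [0.4746 0.1203 0.0419]
```

View pics/crop.png

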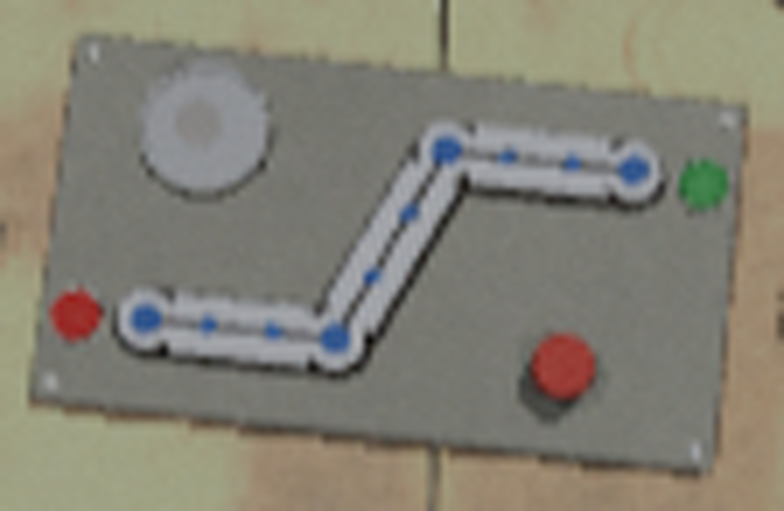

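The crop confirms the green lamp beside track_d at the right end. The blue dots measure d(.562,-.007), c(.569,.078), b(.483,.125), a(.491,.210), with height about .044 from both views. The stretch lengths come out at 85/99/85 mm and the yaw is -5.1°. First I close the gripper, turn the tool to the console's axes and head over.

```bash
python3 -m creep '[[[-30,-25,0],-0.09],[[-60,-50,0],-0.18],[[-90,-75,0],-0.268],[[-120,-100,0],-0.268],[[-150,-125,0],-0.268]]' 0 20
python3 - <<'E'
from h import *
from scipy.spatial.transform import Rotation as R
o=manip.get_obs();r=R.from_quat(o['ee_rot']).as_matrix();p=np.array(o['position'])
print(p,r.round(4).tolist(),np.degrees(np.arctan2(r[1,1],r[0,1])))
print(r.T@(np.array([.5617,-.0072,.173])-p)*1000)
E
```

```text
clock: 0.52
position: [0.3165, 0.4136, 0.3036]
ee_rot: [0.045, 0.999, -0.0, -0.0]
ft_force: [0.7, -0.2, 1.1]
grip_width: 0.299
grasp_force: 0.0
[0.31654832 0.41360331 0.30357677] [[-0.9959, 0.09, -0.0004], [0.09, 0.9959, -0.0003], [0.0004, -0.0003, -1.0]] 84.83482423144649
[-282.08788519 -396.9841824   130.59497142]
```

```bash
python3 -m creep '[[[-23,-33,0],0],[[-46,-66,0],0],[[-69,-99,0],0],[[-92,-132,0],0],[[-115,-165,0],0]]' >/dev/null
python3 -m creep '[[[-23,-33,0],0],[[-46,-66,0],0],[[-69,-99,0],0],[[-92,-132,0],0],[[-115,-165,0],0]]' >/dev/null
python3 -m creep '[[[-20,-25,20],0],[[-35,-45,40],0],[[-40,-50,60],0],[[-40,-50,60],0],[[-40,-50,60],0]]'
python3 - <<'E'
from h import *
from scipy.spatial.transform import Rotation as R
o=manip.get_obs();r=R.from_quat(o['ee_rot']).as_matrix();p=np.array(o['position'])
print(o['clock'],p,o['joint_pos'],np.degrees(np.arctan2(r[1,1],r[0,1])),r[:,2])
print(r.T@(np.array([.5617,-.0072,.146])-p)*1000)
c=camera('wrist');save(c,'w1.png');np.save('w.npy',c,allow_pickle=True)
E
```

```text
clock: 1.77
position: [0.5498, 0.0126, 0.2431]
ee_rot: [0.046, 0.999, -0.0, -0.001]
ft_force: [-0.7, 0.5, 0.6]
grip_width: 0.004
grasp_force: 0.0
1.7667 [0.54984842 0.01260016 0.24309003] [-0.48263723  0.21640711  0.43050857  1.76202024 -0.09644452  1.18665352
  1.45480539] 84.75987745469835 [-2.61708403e-03 -4.94979985e-04 -9.99996453e-01]
[-13.85902803 -18.56393772  97.06846642]
```

View pics/w1.png

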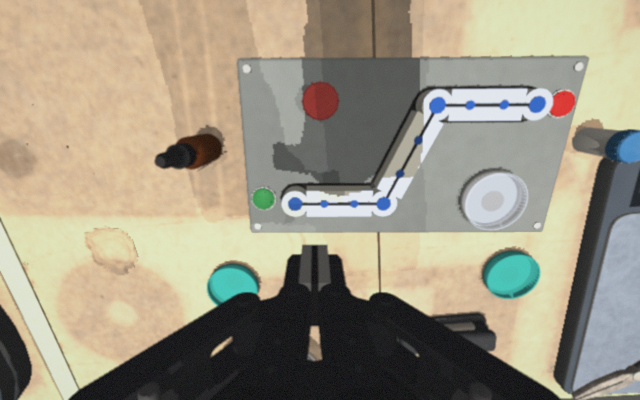

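The wrist view shows the shut fingertips at (314,250), the dots d(294,204), c(383,204), b(437,104) and a(538,104), and the green lamp at (263,198). I'll take a second measurement from it.

Run:
```python
from h import *
c=np.load('w.npy',allow_pickle=True).item()
hsv=cv2.cvtColor(c['pixels'],cv2.COLOR_RGB2HSV)
m=cv2.inRange(hsv,(108,120,80),(125,255,255))[80:225,270:560]
k,_,st,ce=cv2.connectedComponentsWithStats(m)
P=[]
for i in range(1,k):
    if st[i,4]>90: uv=ce[i]+[270,80];P.append(uv);print(st[i,4],uv.round(1),dep(c,[uv])[0].round(4),ray(c,[uv],.043)[0].round(4))
```

```text
188 [536.8 104.1] [0.4903 0.2091 0.0423] [0.4902 0.2087 0.043 ]
187 [437. 105.] [0.4829 0.1243 0.0424] [0.4829 0.1241 0.043 ]
129 [383.  203.3] [0.5689 0.0763 0.0424] [0.5687 0.0762 0.043 ]
124 [294.8 203.6] [ 0.5609 -0.008   0.0442] [ 0.5613 -0.0081  0.043 ]
```

```bash
python3 -m creep '[[[-6,-10,0],0],[[-13.4,-19.2,20],0],[[-13.4,-19.2,45],0],[[-13.4,-19.2,70],0],[[-13.4,-19.2,95],0]]'
python3 -m creep '[[[0,0,20],0],[[0,0,20],0],[[0,0,20],0],[[0,0,20],0],[[0,0,20],0]]'
python3 - <<'E'
from h import *
from scipy.spatial.transform import Rotation as R
o=manip.get_obs();r=R.from_quat(o['ee_rot']).as_matrix();p=np.array(o['position'])
print(p,r[:,2],np.degrees(np.arctan2(r[1,1],r[0,1])),o['ft_force'],r.T@(np.array([.5612,-.0078,.111])-p)*1000)
E
```

```text
clock: 2.23
position: [0.563, -0.0076, 0.1495]
ee_rot: [0.045, 0.999, 0.0, 0.001]
ft_force: [-0.4, 0.3, 0.2]
grip_width: 0.002
grasp_force: 0.0
clock: 2.65
position: [0.5632, -0.0076, 0.131]
ee_rot: [0.045, 0.999, 0.0, 0.002]
ft_force: [-0.3, -1.3, 0.9]
grip_width: -0.001
grasp_force: 0.0
[ 0.56320771 -0.0076379   0.13095552] [ 3.15640129e-03  6.55224512e-04 -9.99994804e-01] 84.81368251719482 [-0.27995244 -1.29120414  0.86442828] [ 2.04637719 -0.36163505 19.94897197]
```

```bash
cat > s.py <<'E'
from h import *
from scipy.spatial.transform import Rotation as R
o=manip.get_obs();r=R.from_quat(o['ee_rot']).as_matrix();p=np.array(o['position'])
print(round(o['clock'],2),p.round(4),'tipz',round(p[2]+.073*r[2,2],4),'tip',(p+.073*r[:,2])[:2].round(4),'F',np.round(o['ft_force'],2))
E
python3 -m creep '[[[1.5,0,6],0],[[1.5,0,8],0],[[1.5,0,8],0],[[1.5,0,8],0],[[1.5,0,8],0]]' >/dev/null; python3 s.py
python3 -m creep '[[[0,0,2],0],[[0,0,4],0],[[0,0,4],0],[[0,0,4],0],[[0,0,4],0]]' >/dev/null; python3 s.py
python3 -m creep '[[[0,0,0],0],[[0,0,0],0],[[0,0,0],0]]' >/dev/null; python3 s.py
```

```text
3.07 [ 0.5606 -0.0076  0.121 ] tipz 0.048 tip [ 0.5606 -0.0076] F [ 0.18 -0.72 -1.18]
3.48 [ 0.5605 -0.0076  0.1168] tipz 0.0438 tip [ 0.5605 -0.0076] F [0.39 0.35 0.21]
3.73 [ 0.5606 -0.0076  0.1169] tipz 0.0439 tip [ 0.5606 -0.0076] F [0.5  0.71 0.09]
```

```bash
for i in 1; do python3 -m creep '[[[0,0,2],0],[[0,0,2],0],[[0,0,2],0]]' >/dev/null; python3 s.py
python3 -m creep '[[[0,0,0],0]]' >/dev/null; python3 s.py
python3 -m creep '[[[0,0,2],0],[[0,0,2],0],[[0,0,2],0]]' >/dev/null; python3 s.py
python3 -m creep '[[[0,0,0],0]]' >/dev/null; python3 s.py
python3 -m creep '[[[0,0,0],0]]' >/dev/null; python3 s.py; done
```

```text
3.98 [ 0.5608 -0.0076  0.115 ] tipz 0.042 tip [ 0.5608 -0.0076] F [0.35 0.2  2.48]
4.07 [ 0.5607 -0.0076  0.1151] tipz 0.0421 tip [ 0.5608 -0.0076] F [1.39 0.66 1.94]
4.32 [ 0.5607 -0.0076  0.113 ] tipz 0.04 tip [ 0.5608 -0.0076] F [ 0.34 -0.68  2.86]
4.4 [ 0.5607 -0.0076  0.113 ] tipz 0.04 tip [ 0.5608 -0.0076] F [ 0.7  -0.8   2.58]
4.48 [ 0.5607 -0.0076  0.113 ] tipz 0.04 tip [ 0.5607 -0.0076] F [ 1.32 -0.21  2.26]
```

The track is taking load at about 3 mm down, which fits the spring figures. I go to about 5.5 mm and start sliding.

```bash
python3 -m creep '[[[0,0,1.5],0],[[0,0,2.5],0],[[0,0,2.5],0],[[0,0,2.5],0]]' >/dev/null; python3 s.py
python3 -m creep '[[[0,4,0],0],[[0,10,0],0],[[0,16,0],0],[[0,20,0],0],[[0,20,0],0]]' >/dev/null; python3 s.py
```

```text
4.82 [ 0.5607 -0.0076  0.1105] tipz 0.0375 tip [ 0.5607 -0.0076] F [ 1.24 -0.87  3.62]
5.23 [0.5623 0.014  0.1103] tipz 0.0373 tip [0.5623 0.0141] F [-0.52  3.19  3.63]
```

```bash
python3 -m creep '[[[0,7,0],0],[[0,14,0],0],[[0,21,0],0],[[0,28,0],0],[[0,35,0],0]]' >/dev/null; python3 s.py
python3 -m creep '[[[0,7,0],0],[[0,14,0],0],[[0,21,0],0],[[0,28,0],0],[[0,30,0],0]]' >/dev/null; python3 s.py
python3 -m creep '[[[0,0,0],0],[[0,0,0],0],[[0,0,0],0]]' >/dev/null; python3 s.py
```

```text
5.65 [0.5656 0.048  0.1104] tipz 0.0374 tip [0.5656 0.048 ] F [ 0.06 -2.69  3.78]
6.07 [0.5683 0.0787 0.1103] tipz 0.0373 tip [0.5683 0.0787] F [ 0.03 -2.    3.96]
6.32 [0.5683 0.0778 0.1105] tipz 0.0375 tip [0.5683 0.0779] F [-0.37  3.41  3.84]
```

At corner c, within 1 mm, with a steady press. Next, along to b.

```bash
python3 -m creep '[[[6,2.6,0],0],[[12,5.2,0],0],[[18,7.8,0],0],[[24,10.4,0],0],[[30,13,0],0]]' >/dev/null; python3 s.py
python3 -m creep '[[[6,2.6,0],0],[[12,5.2,0],0],[[18,7.8,0],0],[[24,10.4,0],0],[[30,13,0],0]]' >/dev/null; python3 s.py
```

```text
6.73 [0.5389 0.0928 0.1105] tipz 0.0375 tip [0.5389 0.0928] F [ 1.92 -0.64  4.19]
7.15 [0.5103 0.1087 0.1104] tipz 0.0374 tip [0.5103 0.1087] F [ 1.96 -0.96  4.3 ]
```

```bash
python3 -m creep '[[[6,2.6,0],0],[[12,5.2,0],0],[[18,7.8,0],0],[[24,10.4,0],0],[[29,13,0],0]]' >/dev/null; python3 s.py
python3 -m creep '[[[0,0,0],0],[[0,0,0],0],[[0,0,0],0]]' >/dev/null; python3 s.py
python3 -m creep '[[[0,6,0],0],[[0,12,0],0],[[0,18,0],0],[[0,24,0],0],[[0,30,0],0]]' >/dev/null; python3 s.py
```

```text
7.57 [0.4825 0.1243 0.1104] tipz 0.0374 tip [0.4825 0.1243] F [ 2.33 -2.29  4.39]
7.82 [0.4825 0.1244 0.1101] tipz 0.0371 tip [0.4824 0.1244] F [-2.3   1.09  3.9 ]
8.23 [0.4861 0.1544 0.1104] tipz 0.0374 tip [0.4861 0.1544] F [-0.6  -2.62  3.33]
```

```bash
python3 -m creep '[[[0,6,0],0],[[0,12,0],0],[[0,18,0],0],[[0,24,0],0],[[0,30,0],0]]' >/dev/null; python3 s.py
python3 -m creep '[[[0,6,0],0],[[0,12,0],0],[[0,18,0],0],[[0,23,0],0],[[0,25,0],0]]' >/dev/null; python3 s.py
python3 -m creep '[[[0,0,0],0],[[0,0,0],0],[[0,0,0],0],[[0,0,0],0],[[0,0,0],0]]' >/dev/null; python3 s.py
```

```text
8.65 [0.4887 0.1843 0.1104] tipz 0.0374 tip [0.4887 0.1844] F [ 0.53 -2.33  3.42]
9.07 [0.4908 0.2096 0.1104] tipz 0.0374 tip [0.4908 0.2096] F [-0.61 -1.59  5.03]
9.48 [0.4909 0.2089 0.1106] tipz 0.0376 tip [0.491 0.209] F [-0.23  2.6   3.95]
```

On the finish end and still pressed. I lift straight off and check.

```bash
python3 -m creep '[[[0,0,-5],0],[[0,0,-15],0],[[0,0,-30],0],[[0,0,-50],0],[[0,0,-75],0]]' >/dev/null; python3 -m creep '[[[0,0,-20],0],[[0,0,-40],0],[[0,0,-40],0],[[0,0,-40],0],[[0,0,-40],0]]' >/dev/null; python3 s.py
python3 - <<'E'
from h import *
c=camera('scene');save(c,'end.png')
E
```

```text
10.32 [0.4905 0.2081 0.2251] tipz 0.1521 tip [0.4905 0.208 ] F [ 0.54 -0.2  -0.61]
```

View pics/end.png

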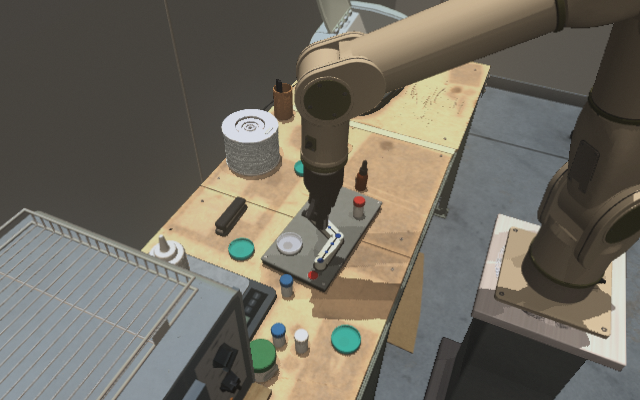

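The gripper is clear above the track. The dish (290,243), red vial (359,205), blue vial (286,285), dropper (361,178) and stapler (231,215) all stand where they were.

```bash
python3 -c "from workcell import manip; print(manip.hand_in())"
```

```text
the job is handed in; nothing more can be done
None
```

I traced the track from the green-lamp end round both corners to the red-lamp end at about 5–6 mm down, lifted off without disturbing any bystander, and handed the job in (no verdict was returned).

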